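# Load the analyser's magazine, close the lid and start the run

## Robot

A 6-joint arm with a two-finger parallel gripper is mounted at the origin on the work surface. World frame = base frame: x ahead of the robot, y to its left, z up, the work surface at z = 0. Lengths are in m, angles in rad, forces in N, time in s.
With the tool pointing down it reaches from about 0.35 to 0.775 m from the base axis. Payload 5.5 kg.
Tool frame: the origin (TCP) lies at the very end of the fingers, on their centre line; the grasp point (between the pads) lies 19 mm behind it; z points along the fingers, y is the line along which they close (so a half turn about z gives the same grasp; the last joint's range is limited). The gripper opens to 85 mm and grips with 20 to 120 N. Pads are 22 mm wide; open, the fingers measure 114 mm over their backs; the gripper's body (76 mm by 85 mm) begins 54 mm behind the grasp point. The pads swing forward as they close: fully open they stand 13 mm farther back than shut.
Start: joints at [1.015, 0.313, 0.046, 1.304, 0, 1.431], TCP at [0.232, 0.526, 0.231] pointing down, gripper open.
Joint ranges: [-2.76, 2.76], [-0.86, 1.69], [-1.03, 1.26], [-2.2, 2.34], [-1.47, 1.5], [-3.14, 3.14]. Speed limits (rad/s): [2.57, 2.57, 3.14, 3.14, 3.14, 3.14].

## Interface

Orientations are given as a unit quaternion [w, x, y, z].
In Python, from workcell import get_state, read_camera, calibration, hand_in gives the robot as it stands.
- The arm moves only by the tool drive_tool, never from a script. Its argument "deltas" is a list that holds one entry, the list of rows, each a list of 7 numbers: the closure in counts, from 0 (fully open) to 255 (shut), then the shift along the tool's x, y, z in m, then the turn, a rotation vector about the tool's x, y, z in degrees. A call has 1 to 12 rows; each row is the pose to reach, as a shift and turn from the pose commanded when the call began, along the tool's axes at that moment; what a row does not reach only later rows make up. A row lasts 1/8 s, in which the tool goes at most 62.5 mm and 10.7 degrees, less where a joint would pass 70% of its speed; a pose out of reach is approached as far as the arm can. A call with a gripper value outside its range is refused whole. The fingers move at their own pace and stop on an object; "newtons" is the grip in N (left out, the last holds). Time passes only in rows, so rows that repeat a pose let the fingers close. It gives the time, the measured TCP pose, the force, the opening and the grip force at its end, in the units of the state.
- get_state(): the state, without advancing time (a new reading comes with each control period).
- read_camera(name): name is "side" or "top"; returns (picture, depth): 420x560x3 uint8, red, green, blue; 420x560 float32, m along the optical axis (not along the pixel's ray), 0 where there is no reading.
- calibration(name): a dict with "mtx" (3x3 intrinsics, pixels), "world_from_camera" (4x4, takes a point from camera to world coordinates). Camera axes: x right, y up, looking along -z (the intrinsics and any distortion apply to the point x, -y, -z); pixel columns grow to the right and rows downward; lengths in m; the calibration is good to about 2 mm. A picture is of the moment at which its call begins. calibration takes no time and is no camera call.
- hand_in(): hands the job in; it is judged then, once.
The state is a dict: "clock": time; "joint_pos": joint angles; "qvel": joint speeds; "tau": joint torques, N m; "tcp_pos": TCP position; "orientation": TCP orientation; "wrist_force": force on the tool from outside, world axes, zero at the start; "ft_torque": the same for the moment, N m; "finger_gap": finger opening in m; "grip_force": force on a finger pad.
Only numpy, scipy, OpenCV 4.12 (cv2) and the standard library are available. Lean on these libraries where they do the work, as an engineer would, in place of code of your own. Each camera call takes 0.05 s, during which the arm holds its last target. There are 200 camera calls.

## Task

Load the batch into the magazine tube of the bench analyser so that it forms one flat column: the blue drift monitor first, at the very bottom, then every sample disc from the mat in any order, and the red check standard last, on top. Then lower the lid gently all the way shut, without letting it drop or slam, and only when it is closed press the green start button fully down and let go. The empty steel ring is not part of the batch: leave it and the other things on the bench where they are.

Things in the scene. Friction and masses are not known exactly. Their poses are not given: they have to be found in the camera images.
- s1_c (a point): a sample disc: pressed powder in a steel ring, both faces alike, flat cylinder 40 mm in diameter and 14 mm thick, about 60 g; matt red-brown face inside a bright rim 2.5 mm wide. Some of the six samples may be absent. The point is its centre (7 mm above its underside); its z is the disc's axis
- s2_c (a point): a sample disc: pressed powder in a steel ring, both faces alike, flat cylinder 40 mm in diameter and 14 mm thick, about 60 g; matt pale grey-beige face inside a bright rim 2.5 mm wide. Some of the six samples may be absent. The point is its centre (7 mm above its underside); its z is the disc's axis
- s3_c (a point): a sample disc: pressed powder in a steel ring, both faces alike, flat cylinder 40 mm in diameter and 14 mm thick, about 60 g; matt charcoal face inside a bright rim 2.5 mm wide. Some of the six samples may be absent. The point is its centre (7 mm above its underside); its z is the disc's axis
- s4_c (a point): a sample disc: pressed powder in a steel ring, both faces alike, flat cylinder 40 mm in diameter and 14 mm thick, about 60 g; matt ochre face inside a bright rim 2.5 mm wide. Some of the six samples may be absent. The point is its centre (7 mm above its underside); its z is the disc's axis
- s5_c (a point): a sample disc: pressed powder in a steel ring, both faces alike, flat cylinder 40 mm in diameter and 14 mm thick, about 60 g; matt grey-brown face inside a bright rim 2.5 mm wide. Some of the six samples may be absent. The point is its centre (7 mm above its underside); its z is the disc's axis
- s6_c (a point): a sample disc: pressed powder in a steel ring, both faces alike, flat cylinder 40 mm in diameter and 14 mm thick, about 60 g; matt olive-grey face inside a bright rim 2.5 mm wide. Some of the six samples may be absent. The point is its centre (7 mm above its underside); its z is the disc's axis
- monitor_c (a point): the drift monitor: a disc of the same size (40 mm x 14 mm, steel rim) with a vivid blue face on both sides. Point at its centre, z along the disc's axis
- check_c (a point): the check standard: a disc of the same size (40 mm x 14 mm, steel rim) with a vivid red face on both sides. Point at its centre, z along the disc's axis
- ring_c (a point): an empty steel ring without a pellet, 40 mm outside, 35 mm inside, 14 mm thick, lying among the discs: not part of the batch. Point at its centre
- mat: the flat pale grey bench mat, 250 x 250 mm and 3 mm thick, no rim, on which the discs lie singly at the start. Origin at the centre of its underside, z up
- analyser: the bench analyser: cream housing 300 (x) x 320 (y) mm with a flat deck 134 mm above the bench; a sage-green lid hinged at the far side covers the loading bay, and a control strip runs along its right side. Origin at the centre of its underside; x from the front (robot side) to the back, y to the left, z up
- mag_mouth (a point): centre of the magazine tube's mouth, level with the flat deck, at 30 mm towards the front and 50 mm to the left of the analyser's centre; the analyser's axes. The tube is an upright bore in an aluminium collar, 41.8 mm in diameter and 114 mm deep, its top 5 mm chamfered out to 50 mm; its walls and the discs are smooth. Seven discs fill 98 mm of it
- mag_floor (a point): centre of the magazine tube's floor, 114 mm below the mouth, the analyser's axes
- lid (a joint): angle of the analyser's lid in rad: 0 is fully closed (flat on the deck), about 1.57 upright, 1.85 its rear stop. It starts open. Friction in the hinge holds the lid (0.45 kg) at any angle; it takes about 2 to 5 N near its free edge to swing it down
- lid_hinge (a point): middle of the lid's hinge line, 136 mm above the bench and 120 mm behind the tube's axis (analyser's +x); the line runs along the analyser's y. Seen from it the closed lid reaches 190 mm to the front (190 mm up when upright), 200 mm wide; the lid's outer face lies 14 mm from the hinge line: on top when closed, facing away from the robot when upright
- lid_edge (a point): middle of the lid's free edge, 190 mm from the hinge line and half-way through the 14 mm thick plate. A black grip lip, 90 mm wide and 8 mm thick, reaches 16 mm beyond it
- start (a joint): travel of the start button in m: 0 released, 0.006 fully down; it springs back, about 5 N at the bottom. It counts as pressed beyond 0.004
- start_top (a point): centre of the top of the green start button (26 mm in diameter, in a black round housing) on the control strip to the right of the lid, about 22 mm above the deck; it is pressed straight down
- binder_jar: bystander: white screw-top jar, 54 mm wide, 62 mm tall; origin at the centre of its underside
- amber_jar: bystander: small amber bottle, 48 mm wide, 70 mm tall; origin at the centre of its underside
- beaker: bystander: clear beaker, 68 mm wide, 75 mm tall; origin at the centre of its underside
- wash_bottle: bystander: white wash bottle with red cap and spout, 56 mm wide, 180 mm tall; origin at the centre of its underside
- brush: bystander: small brush 170 mm long lying on the bench; origin at its middle
- spatula: bystander: spatula 180 mm long lying on the bench; origin at its middle
There are look-alikes about, which are no part of the job. Leave any turquoise or yellow look-alike of the part that bears s1_c alone.

How it is judged:
By the outcome, as a careful person would: the job done as asked, in the order asked, and still so for the second after the job is handed in, with the robot touching nothing.
Of s1, s2, s3, s4, s5, s6 only 3 to 5 are there at a start; the rules pass over those that are not, and their reading is None.
At some moment in a run one of s1, s2, s3, s4, s5, s6, monitor, check may be knocked a few centimetres aside while the robot is not near it.
Once in a run the grip may slacken for a moment while it holds something.
It also fails if it takes over 210 s, if anything falls off the work surface, if the arm or the gripper's body presses on something with over 40 N, if the wrist force passes 120 N, or if a joint passes its speed limit or range.

## Working session

There is one attempt and no reset: what is moved stays moved. The work goes in short steps, Python scripts to look and compute and a tool call to move; the robot and the scene stay as the last step left them, time stands still between calls to the robot, and variables do not carry over. Pictures are saved under pics/ and viewed, at most 14 in all, crops included, and the job is handed in when it is done.

Besides the shell and the picture viewer there is one more tool, called after "Request:" as name(argument=value, ...) on one line, values as JSON. drive_tool: Moves the arm, as the interface text tells. Its arguments: {"type":"object","properties":{"deltas":{"type":"array","items":{"type":"array","items":{"type":"array","items":{"type":"number"}}}},"newtons":{"type":"number"}},"required":["deltas"]}

```bash
mkdir -p pics
cat > h.py <<'E'
import numpy as np, cv2
from workcell import *
from scipy.spatial.transform import Rotation as R
def ray(name,u,v):
    c=calibration(name);K=np.array(c["mtx"]);T=np.array(c["world_from_camera"])
    d=np.linalg.inv(K)@[u,v,1.]; d=T[:3,:3]@(d*[1,-1,-1]); return T[:3,3],d
def onz(name,u,v,z):
    o,d=ray(name,u,v); return o+d*(z-o[2])/d[2]
def dp(name,u,v,D):
    o,d=ray(name,u,v); return o+d*D[int(v),int(u)]
def save(name,f):
    p,d=read_camera(name); cv2.imwrite('pics/'+f,p[:,:,::-1]); return p,d
E
python3 - <<'E'
from h import *
for n in("top","side"):
    p,d=save(n,n+'0.png'); np.savez(n+'0.npz',p=p,d=d); c=calibration(n);print(n,c)
print(get_state())
E
```

```text
top {'mtx': array([[506.26451936,   0.        , 278.23646634],
       [  0.        , 506.26451936, 207.78994441],
       [  0.        ,   0.        ,   1.        ]]), 'world_from_camera': array([[-0.02747031,  0.99836647, -0.05009763,  0.41952292],
       [-0.99961743, -0.02727422,  0.0045938 ,  0.00591382],
       [ 0.00321993,  0.05020465,  0.99873376,  1.42016297],
       [ 0.        ,  0.        ,  0.        ,  1.        ]])}
side {'mtx': array([[428.87165065,   0.        , 283.79847682],
       [  0.        , 428.87165065, 212.64823498],
       [  0.        ,   0.        ,   1.        ]]), 'world_from_camera': array([[ 0.78061718,  0.32703611, -0.53262013, -0.06190906],
       [-0.62457867,  0.37654191, -0.68419126, -0.74074391],
       [-0.02320145,  0.86675462,  0.49819486,  0.67283143],
       [ 0.        ,  0.        ,  0.        ,  1.        ]])}
{'clock': 0.1, 'joint_pos': array([ 1.01537574e+00,  3.13883059e-01,  4.51150218e-02,  1.30356311e+00,
       -1.59031237e-05,  1.43120300e+00]), 'qvel': array([ 5.09136868e-04, -1.82080437e-03,  2.33558753e-03,  1.52720029e-05,
       -1.12677594e-03,  1.61347648e-03]), 'tau': array([ 2.53843122e-03, -4.81726313e+01,  2.99243706e+01,  1.27600881e-02,
       -1.54206964e-04,  5.96345927e-06]), 'tcp_pos': array([0.23205097, 0.52562797, 0.23053122]), 'orientation': array([-2.53868275e-04,  2.06418846e-01,  9.78463423e-01, -7.24243893e-04]), 'wrist_force': array([ 0.55139306, -0.25972692, -0.4824194 ]), 'ft_torque': array([ 0.00503534,  0.03818875, -0.01798684]), 'grip_force': 0.0, 'finger_gap': 0.08551847442392956}
```

View pics/top0.png

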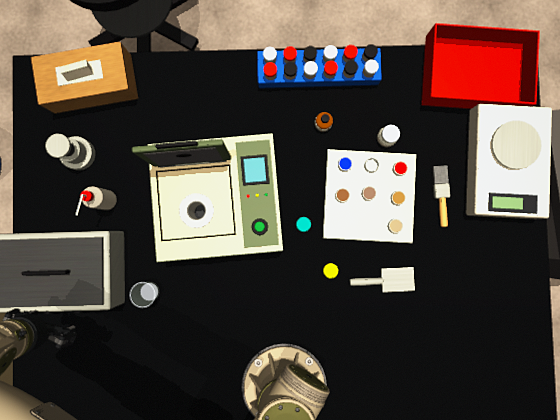

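View pics/side0.png

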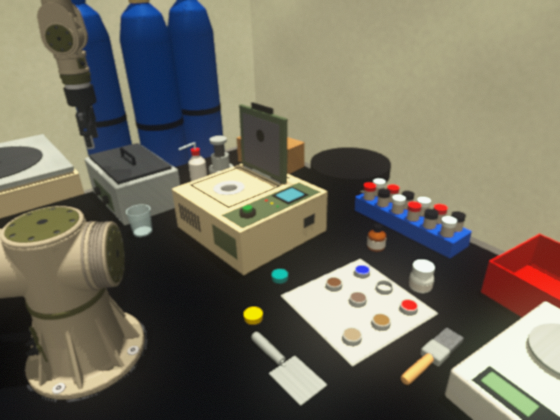

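```bash
cat >> h.py <<'E'
def discs(p,ztop=.017):
    """bright-rim circles on mat: everything on mat differing from pale grey"""
    s=slice(0,0)
    hsv=cv2.cvtColor(p,cv2.COLOR_RGB2HSV); g=p.astype(int)
    out=[]
    sat=(hsv[...,1]>55)&(hsv[...,2]>60)
    sat=sat.astype(np.uint8); sat[:,:290]=0; sat[:,435:]=0; sat[:135]=0; sat[300:]=0
    n,l,st,c=cv2.connectedComponentsWithStats(sat)
    for i in range(1,n):
        if 30<st[i,4]<350:
            m=l==i; u,v=c[i]; w=onz("top",u,v,ztop)
            out.append((round(u,1),round(v,1),st[i,4],p[m].mean(0).astype(int).tolist(),w[:2].round(4).tolist()))
    return out
E
python3 - <<'E'
from h import *
z=np.load('top0.npz');p,d=z['p'],z['d']
for o in discs(p):print(o)
a=cv2.resize(p[135:300,120:430],None,fx=2.5,fy=2.5,interpolation=cv2.INTER_CUBIC);cv2.imwrite('pics/crop0.png',a[:,:,::-1])
# bore: dark circle in the bright collar
for n,u,v in(("bore",196,211),("deck",170,235),("btn",259,226),("lidlip",170,146),("lidR",228,146),("lidL",135,152)):
    print(n,dp("top",u,v,d).round(4))
E
```

```text
(np.float64(384.6), np.float64(142.3), np.int32(55), [100, 93, 75], [0.6651, -0.3027])
(np.float64(345.1), np.float64(163.1), np.int32(125), [32, 75, 248], [0.6094, -0.1905])
(np.float64(400.1), np.float64(167.7), np.int32(141), [240, 41, 33], [0.5924, -0.3432])
(np.float64(368.9), np.float64(192.5), np.int32(127), [189, 146, 113], [0.5255, -0.2537])
(np.float64(342.3), np.float64(194.7), np.int32(129), [184, 123, 72], [0.5216, -0.1797])
(np.float64(398.0), np.float64(197.4), np.int32(139), [218, 166, 84], [0.5098, -0.3341])
(np.float64(303.1), np.float64(223.8), np.int32(185), [1, 212, 191], [0.4435, -0.0683])
(np.float64(395.1), np.float64(225.6), np.int32(128), [227, 202, 147], [0.4318, -0.3231])
(np.float64(330.3), np.float64(270.3), np.int32(194), [226, 226, 0], [0.3134, -0.1395])
bore [0.4863 0.2245 0.0366]
deck [0.4225 0.2761 0.1343]
btn [0.4387 0.0492 0.1602]
lidlip [0.6136 0.2305 0.3359]
lidR [0.6447 0.1236 0.14  ]
lidL [0.6046 0.3094 0.324 ]
```

View pics/crop0.png

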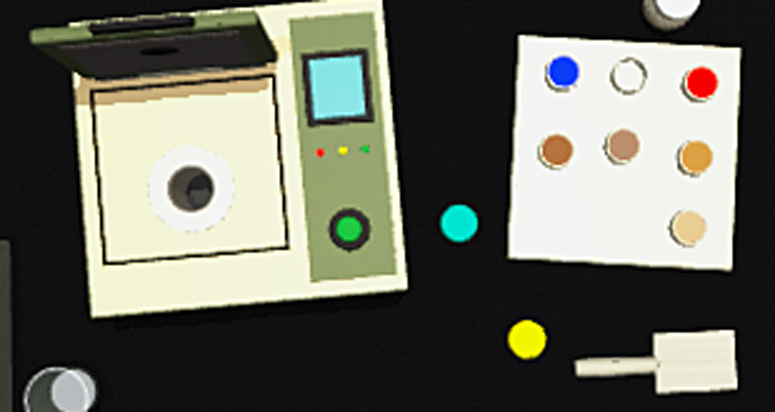

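Run:
```python
from h import *
z=np.load('top0.npz');p,d=z['p'],z['d']
g=p.min(2); m=np.zeros(g.shape,np.uint8)
m[185:240,165:228]=(g[185:240,165:228]>240)
cs,_=cv2.findContours(m,cv2.RETR_EXTERNAL,cv2.CHAIN_APPROX_NONE);c=max(cs,key=cv2.contourArea)
e=cv2.fitEllipse(c);print("collar",e,onz("top",*e[0],.134))
k=np.zeros_like(m);k[190:232,175:218]=(g[190:232,175:218]<150)
cs,_=cv2.findContours(k,cv2.RETR_EXTERNAL,cv2.CHAIN_APPROX_NONE);c=max(cs,key=cv2.contourArea)
e=cv2.fitEllipse(c);print("bore",e,onz("top",*e[0],.132))
# deck mask from depth
X=np.array([[dp("top",u,v,d) for u in range(130,300)] for v in range(130,270)])
dk=((X[...,2]>.125)&(X[...,2]<.145)).astype(np.uint8)
dk[:]=cv2.morphologyEx(dk,cv2.MORPH_OPEN,np.ones((3,3)))
pts=X[dk>0][:,:2].astype(np.float32);r=cv2.minAreaRect(pts*1000);print(r,cv2.boxPoints(r))
gm=((p[...,1]>p[...,0].astype(int)+70)&(p[...,1]>p[...,2].astype(int)+50)).astype(np.uint8);gm[:,:248]=0;gm[:,275:]=0;gm[:210]=0;gm[245:]=0
v,u=np.nonzero(gm);print("btn",u.mean(),v.mean(),len(u),onz("top",u.mean(),v.mean(),.156), np.median(X[v-130,u-130,2]))
```

```text
collar ((195.94757080078125, 210.2911376953125), (31.93393325805664, 32.74604797363281), 93.5484390258789) [0.48338714 0.209254   0.134     ]
bore ((195.92149353027344, 210.21897888183594), (17.44290542602539, 17.7420597076416), 96.26010131835938) [0.48367212 0.20963297 0.132     ]Traceback (most recent call last):
  File "<stdin>", line 11, in <module>
  File "h.py", line 10, in dp
    o,d=ray(name,u,v); return o+d*D[int(v),int(u)]
        ~~~^^^^^^^^^^
  File "h.py", line 5, in ray
    c=calibration(name);K=np.array(c["mtx"]);T=np.array(c["world_from_camera"])
ValueError: time passes only in moves, steps and waits
```

Request:
drive_tool(deltas=[[[100,0,0,0,0,0,-11.9],[100,0,0,0,0,0,-23.8],[100,0,0,0,0,0,-23.8],[100,0,0,0,0,0,-23.8]]], newtons=40)

```text
clock: 0.6
tcp_pos: [0.2321, 0.5258, 0.2308]
orientation: [-0.0, 0.0, 1.0, -0.0]
wrist_force: [-1.0, 0.5, 0.7]
finger_gap: 0.0518
grip_force: 0.0
```

Request:
drive_tool(deltas=[[[75,-0.377,-0.716,0,0,0,0],[75,-0.377,-0.716,0,0,0,0],[75,-0.377,-0.716,0,0,0,0],[75,-0.377,-0.716,0,0,0,0],[75,-0.377,-0.716,0,0,0,0],[75,-0.377,-0.716,0,0,0,0],[75,-0.377,-0.716,0,0,0,0],[75,-0.377,-0.716,0,0,0,0],[75,-0.377,-0.716,0,0,0,0],[75,-0.377,-0.716,0,0,0,0],[75,-0.377,-0.716,0,0,0,0],[75,-0.377,-0.716,0,0,0,0]]])

```text
clock: 2.1
tcp_pos: [0.5821, -0.1397, 0.2311]
orientation: [0.0, 0.001, 1.0, 0.0]
wrist_force: [-0.2, 0.4, 0.9]
finger_gap: 0.0604
grip_force: 0.0
```

Run:
```python
from h import *
z=np.load('top0.npz');p,d=z['p'],z['d']
gm=((p[...,1]>p[...,0].astype(int)+70)&(p[...,1]>p[...,2].astype(int)+50)).astype(np.uint8);gm[:,:248]=0;gm[:,275:]=0;gm[:210]=0;gm[245:]=0
v,u=np.nonzero(gm);print("btn",u.mean(),v.mean(),len(u),onz("top",u.mean(),v.mean(),.156))
# collar in side view check later
p,d=read_camera("top")
for o in discs(p):print(o)
```

```text
btn 259.18518518518516 226.28395061728395 81 [0.43804369 0.04889005 0.156     ]
(np.float64(398.0), np.float64(197.4), np.int32(139), [220, 168, 85], [0.5098, -0.3341])
(np.float64(395.1), np.float64(225.5), np.int32(126), [228, 204, 148], [0.4318, -0.3231])
(np.float64(371.1), np.float64(264.0), np.int32(73), [136, 121, 98], [0.3276, -0.2525])
(np.float64(363.0), np.float64(290.5), np.int32(40), [137, 122, 100], [0.2555, -0.2276])
```

Request:
drive_tool(deltas=[[[75,-0.027,-0.05,0,0,0,0],[75,-0.027,-0.05,0.06,0,0,0],[75,-0.027,-0.05,0.12,0,0,0],[75,-0.027,-0.05,0.17,0,0,0],[75,-0.027,-0.05,0.17,0,0,0],[75,-0.027,-0.05,0.17,0,0,0]]])

```text
clock: 2.9
tcp_pos: [0.6095, -0.188, 0.0631]
orientation: [0.001, 0.0, 1.0, -0.0]
wrist_force: [0.3, 0.4, 0.1]
finger_gap: 0.06
grip_force: 0.0
```

Run:
```python
from h import *
p,d=read_camera("side")
cv2.imwrite('pics/s1.png',cv2.resize(p[180:330,260:460],None,fx=4,fy=4,interpolation=cv2.INTER_CUBIC)[:,:,::-1])
z=np.load('side0.npz')['p']
for q in (z,p):
    m=((q[...,2].astype(int)-q[...,0]>90)&(q[...,2]>120)).astype(np.uint8);m[:250]=0;m[:,:330]=0
    v,u=np.nonzero(m);print(u.mean(),v.mean(),len(u),onz("side",u.mean(),v.mean(),.017))
```

```text
361.9764705882353 269.2352941176471 85 [ 0.6098498  -0.18712931  0.017     ]
364.40909090909093 268.54545454545456 44 [ 0.61650592 -0.18912309  0.017     ]
```

View pics/s1.png

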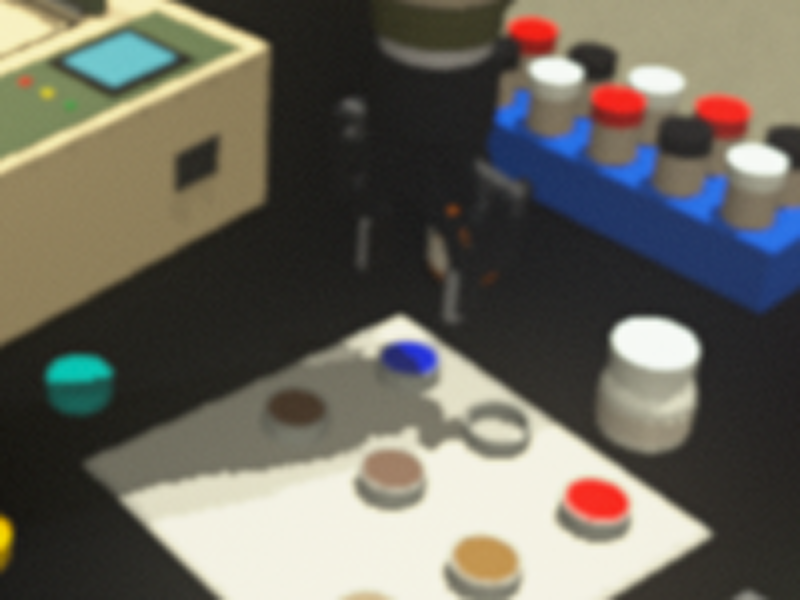

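Request:
drive_tool(deltas=[[[75,0,-0.002,0.045,0,0,0],[75,0,-0.002,0.057,0,0,0],[75,0,-0.002,0.057,0,0,0],[255,0,-0.002,0.057,0,0,0],[255,0,-0.002,0.057,0,0,0],[255,0,-0.002,0.057,0,0,0],[255,0,-0.002,0.057,0,0,0]]])

```text
clock: 3.82
tcp_pos: [0.6099, -0.1903, 0.0066]
orientation: [0.002, 0.0, 1.0, -0.001]
wrist_force: [-0.7, 1.1, 6.6]
finger_gap: 0.0378
grip_force: 40.1
```

Request:
drive_tool(deltas=[[[255,0,0,-0.02,0,0,0],[255,0,0,-0.08,0,0,0],[255,0,0,-0.14,0,0,0],[255,0,0,-0.2,0,0,0],[255,0,0,-0.22,0,0,0]]])

```text
clock: 4.45
tcp_pos: [0.6102, -0.1905, 0.2302]
orientation: [0.004, 0.0, 1.0, -0.002]
wrist_force: [0.0, -0.6, -1.1]
finger_gap: 0.0378
grip_force: 40.4
```

Run:
```python
from h import *
p,d=read_camera("side")
cv2.imwrite('pics/s2.png',cv2.resize(p[130:330,260:460],None,fx=3,fy=3,interpolation=cv2.INTER_CUBIC)[:,:,::-1])
```

```text
(no output)
```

View pics/s2.png

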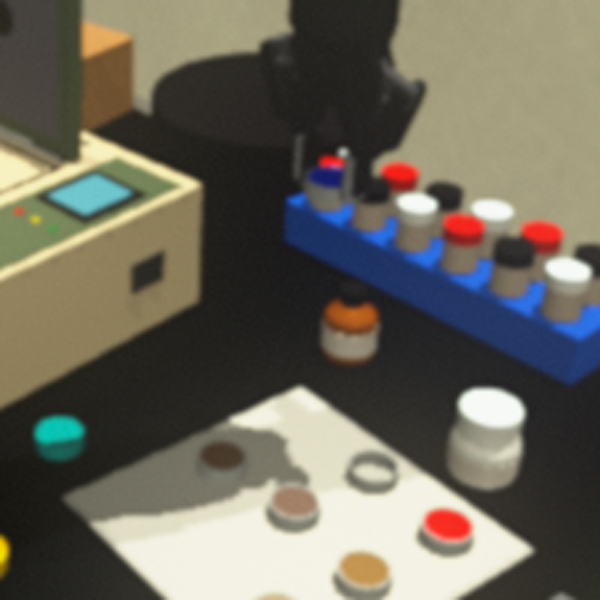

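Request:
drive_tool(deltas=[[[255,0.126,0.4,0,0,0,0],[255,0.126,0.4,0,0,0,0],[255,0.126,0.4,0,0,0,0],[255,0.126,0.4,0,0,0,0],[255,0.126,0.4,0,0,0,0],[255,0.126,0.4,0,0,0,0],[255,0.126,0.4,0,0,0,0],[255,0.126,0.4,0,0,0,0],[255,0.126,0.4,0,0,0,0],[255,0.126,0.4,0,0,0,0]]])

```text
clock: 5.75
tcp_pos: [0.4829, 0.2092, 0.224]
orientation: [-0.0, 0.001, 1.0, -0.0]
wrist_force: [0.2, -0.7, 0.5]
finger_gap: 0.0384
grip_force: 40.5
```

Run:
```python
from h import *
print(get_state()["finger_gap"])
p,d=read_camera("side")
cv2.imwrite('pics/s3.png',cv2.resize(p[90:260,150:350],None,fx=3.5,fy=3.5,interpolation=cv2.INTER_CUBIC)[:,:,::-1])
z=np.load('side0.npz')['p']
g=z.min(2);m=np.zeros(g.shape,np.uint8)
# dark bore in side0
m[178:200,212:250]=(g[178:200,212:250]<170)
v,u=np.nonzero(m);print(u.mean(),v.mean(),len(u),u.min(),u.max(),v.min(),v.max())
print(g[180:198:2,210:250:3])
p,d=read_camera("top")
for o in discs(p):print(o[0],o[1],o[3],o[4])
```

```text
0.038385218136220374
228.5 189.94117647058823 102 212 249 185 199
[[192 193 193 193 195 202 206 207 204 199 193 192 192 192]
 [193 192 194 203 220 225 227 227 227 223 216 196 191 193]
 [192 193 207 225 224 206 194 189 193 224 228 211 194 193]
 [194 201 227 223 177 142 133 130 129 196 227 223 194 192]
 [194 212 227 220 123 120 120 119 118 203 228 212 193 192]
 [194 201 228 227 173 143 137 155 195 227 219 187 193 192]
 [194 192 203 226 227 219 215 224 224 212 196 192 192 192]
 [181 193 192 202 198 209 204 197 196 191 192 192 192 193]
 [123 178 192 193 191 193 193 191 193 193 193 193 193 190]]
384.4 142.1 [100, 93, 75] [0.6655, -0.3023]
400.1 167.8 [241, 42, 35] [0.5923, -0.3434]
368.9 192.5 [189, 146, 113] [0.5255, -0.2537]
342.3 194.7 [184, 123, 72] [0.5216, -0.1797]
398.0 197.4 [219, 166, 84] [0.5098, -0.3341]
303.1 223.8 [1, 212, 191] [0.4435, -0.0683]
395.2 225.6 [228, 203, 148] [0.4317, -0.3232]
330.3 270.3 [226, 226, 0] [0.3134, -0.1395]
```

View pics/s3.png

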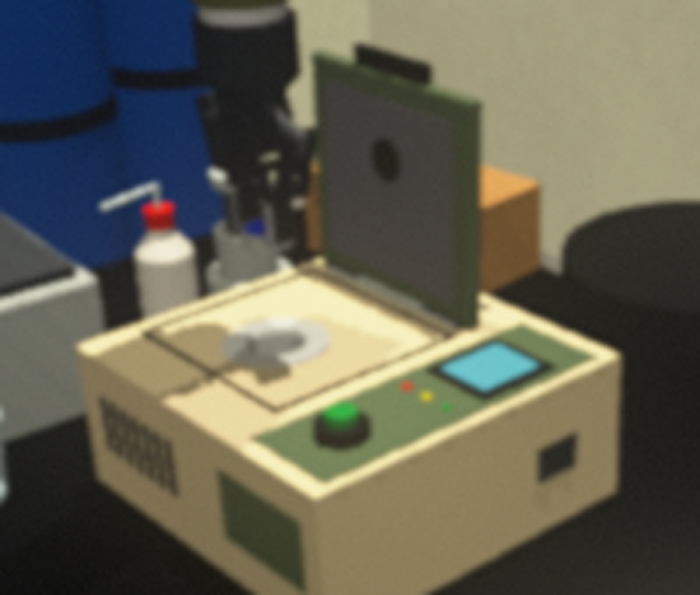

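Run:
```python
from h import *
p,d=read_camera("side")
cv2.imwrite('pics/s4.png',cv2.resize(p[130:200,190:270],None,fx=8,fy=8,interpolation=cv2.INTER_CUBIC)[:,:,::-1])
z=np.load('side0.npz')['p']
g=z.min(2);m=np.zeros(g.shape,np.uint8);m[176:202,206:255]=(g[176:202,206:255]>200)
cs,_=cv2.findContours(m,cv2.RETR_EXTERNAL,cv2.CHAIN_APPROX_NONE);c=max(cs,key=cv2.contourArea)
e=cv2.fitEllipse(c);print(e,onz("side",*e[0],.134))
```

```text
((228.39617919921875, 186.95703125), (13.866470336914062, 31.39922523498535), 84.64552307128906) [0.48676142 0.21643288 0.134     ]
```

View pics/s4.png

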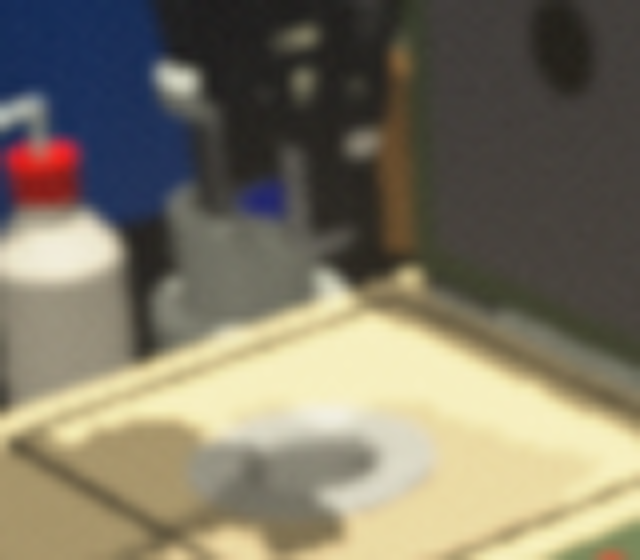

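```bash
cat >> h.py <<'E'
def proj(name,P):
    c=calibration(name);K=np.array(c["mtx"]);T=np.array(c["world_from_camera"])
    q=np.linalg.inv(T)@np.append(P,1);q=q[:3]*[1,-1,-1];q=K@q;return q[:2]/q[2]
def cloud(name,D):
    c=calibration(name);K=np.array(c["mtx"]);T=np.array(c["world_from_camera"])
    v,u=np.mgrid[:D.shape[0],:D.shape[1]]
    d=np.stack([u,v,np.ones_like(u)],-1)@np.linalg.inv(K).T*D[...,None]*[1,-1,-1]
    return d@T[:3,:3].T+T[:3,3]
E
python3 - <<'E'
from h import *
p,d=read_camera("side");C=cloud("side",d)
t=get_state()["tcp_pos"];print(t,proj("side",t),proj("side",[.4835,.2095,.134]))
for v in range(150,176,2):print(v,[tuple((C[v,u]*1000).round().astype(int)) if C[v,u,0]<.56 else 0 for u in range(208,236,3)])
c0=cloud("side",np.load('side0.npz')['d'])
m=np.zeros((420,560),bool);z=np.load('side0.npz')['p'].min(2)
for n in("side",):
    k=(c0[...,2]<.128)&(c0[...,2]>.03)&(abs(c0[...,0]-.484)<.06)&(abs(c0[...,1]-.21)<.06);print(k.sum(),c0[k].mean(0) if k.any() else 0)
ct=cloud("top",np.load('top0.npz')['d'])
k=(ct[...,2]<.127)&(ct[...,2]>.01)&(abs(ct[...,0]-.484)<.06)&(abs(ct[...,1]-.21)<.06);v,u=np.nonzero(k);print(k.sum(),u.mean(),v.mean(),onz("top",u.mean(),v.mean(),.129))
E
```

```text
[0.48297294 0.20939823 0.22422716] [225.68896924 158.4270663 ] [228.7321024  188.12363027]
150 [0, 0, 0, (np.int64(472), np.int64(233), np.int64(245)), (np.int64(478), np.int64(227), np.int64(245)), (np.int64(489), np.int64(231), np.int64(241)), (np.int64(472), np.int64(184), np.int64(259)), (np.int64(476), np.int64(175), np.int64(261)), (np.int64(486), np.int64(177), np.int64(257)), 0]
152 [0, 0, 0, (np.int64(469), np.int64(229), np.int64(241)), (np.int64(479), np.int64(231), np.int64(237)), (np.int64(490), np.int64(232), np.int64(234)), (np.int64(471), np.int64(183), np.int64(254)), (np.int64(477), np.int64(179), np.int64(254)), (np.int64(484), np.int64(174), np.int64(253)), 0]
154 [0, 0, 0, (np.int64(472), np.int64(235), np.int64(232)), (np.int64(474), np.int64(221), np.int64(236)), (np.int64(480), np.int64(216), np.int64(236)), (np.int64(470), np.int64(183), np.int64(249)), (np.int64(478), np.int64(182), np.int64(247)), (np.int64(486), np.int64(179), np.int64(245)), 0]
156 [0, 0, 0, 0, (np.int64(467), np.int64(210), np.int64(235)), (np.int64(472), np.int64(204), np.int64(236)), (
[... 1233 characters left out ...]
 np.int64(134)), (np.int64(541), np.int64(298), np.int64(136)), (np.int64(548), np.int64(293), np.int64(136)), (np.int64(556), np.int64(288), np.int64(135))]
174 [0, (np.int64(494), np.int64(325), np.int64(135)), (np.int64(500), np.int64(318), np.int64(135)), (np.int64(507), np.int64(311), np.int64(135)), (np.int64(513), np.int64(305), np.int64(136)), (np.int64(521), np.int64(301), np.int64(134)), (np.int64(528), np.int64(294), np.int64(135)), (np.int64(535), np.int64(289), np.int64(135)), (np.int64(540), np.int64(280), np.int64(136)), (np.int64(547), np.int64(275), np.int64(136))]
49 [0.49338285 0.22875853 0.12222317]
213 196.5399061032864 209.906103286385 [0.48457749 0.20851535 0.129     ]
```

Request:
drive_tool(deltas=[[[255,-0.001,0,0.05,0,0,0],[255,-0.001,0,0.08,0,0,0],[255,-0.001,0,0.086,0,0,0],[255,-0.001,0,0.091,0,0,0],[255,-0.001,0,0.091,0,0,0]]])

```text
clock: 6.58
tcp_pos: [0.4844, 0.2104, 0.1343]
orientation: [0.001, 0.0, 1.0, 0.0]
wrist_force: [0.5, 0.1, -1.5]
finger_gap: 0.0372
grip_force: 40.5
```

Request:
drive_tool(deltas=[[[255,0,0,0.002,0,0,0],[255,0,0,0.002,0,0,0],[80,0,0,0.002,0,0,0],[80,0,0,0.002,0,0,0],[80,0,0,0.002,0,0,0],[75,0,0,-0.03,0,0,0],[75,0,0,-0.09,0,0,0],[75,0.02,-0.05,-0.1,0,0,0],[75,0.02,-0.11,-0.1,0,0,0],[75,0.02,-0.17,-0.1,0,0,0],[75,0.02,-0.2,-0.1,0,0,0]]])

```text
clock: 7.95
tcp_pos: [0.4632, 0.0079, 0.2334]
orientation: [0.0, 0.001, 1.0, -0.0]
wrist_force: [-0.2, 0.3, 0.5]
finger_gap: 0.0601
grip_force: 0.0
```

Run:
```python
from h import *
p,d=read_camera("top");C=cloud("top",d)
k=(abs(C[...,0]-.484)<.05)&(abs(C[...,1]-.21)<.05)&(C[...,2]<.125);print(k.sum(),C[k].mean(0) if k.any() else 0,C[207:214:2,193:200:2,2].round(3), p[209:212,195:198].tolist())
cv2.imwrite('pics/t5.png',cv2.resize(p[170:250,150:270],None,fx=5,fy=5,interpolation=cv2.INTER_CUBIC)[:,:,::-1])
for o in discs(p):print(o[0],o[1],o[3],o[4])
```

```text
3 [0.47821352 0.22694419 0.12445855] [[0.134 0.139 0.137 0.143]
 [0.132 0.144 0.139 0.141]
 [0.136 0.132 0.138 0.134]
 [0.133 0.133 0.134 0.136]] [[[0, 34, 235], [0, 36, 236], [0, 34, 235]], [[0, 34, 235], [0, 34, 235], [0, 35, 235]], [[0, 35, 235], [0, 34, 236], [0, 36, 236]]]
384.8 143.0 [102, 94, 76] [0.6631, -0.3032]
400.1 167.7 [240, 41, 33] [0.5924, -0.3432]
368.9 192.6 [188, 146, 113] [0.5254, -0.2538]
342.3 194.7 [184, 123, 72] [0.5216, -0.1797]
398.0 197.4 [219, 166, 84] [0.5098, -0.3341]
395.2 225.6 [228, 203, 147] [0.4316, -0.3233]
330.3 270.3 [226, 226, 0] [0.3134, -0.1395]
```

View pics/t5.png

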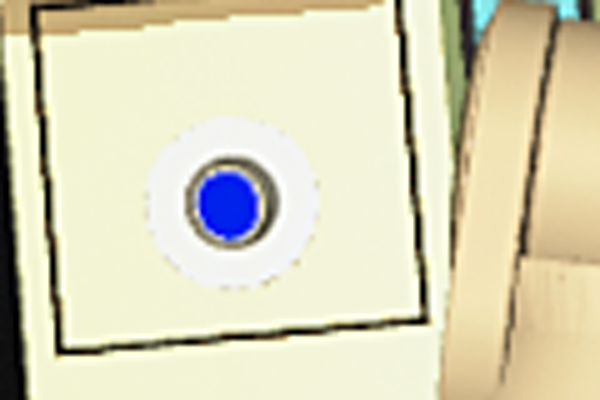

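Request:
drive_tool(deltas=[[[255,-0.029,0.06,0,0,0,0],[255,-0.029,0.12,0,0,0,0],[255,-0.029,0.18,0,0,0,0],[255,-0.029,0.201,0.03,0,0,0],[255,-0.029,0.201,0.07,0,0,0],[255,-0.029,0.201,0.08,0,0,0],[255,-0.029,0.201,0.085,0,0,0],[255,-0.029,0.201,0.09,0,0,0],[255,-0.029,0.201,0.095,0,0,0],[255,-0.029,0.201,0.1,0,0,0]]])

```text
clock: 9.25
tcp_pos: [0.4932, 0.2112, 0.1338]
orientation: [0.001, 0.0, 1.0, 0.0]
wrist_force: [-0.4, 0.8, 1.0]
finger_gap: -0.0003
grip_force: 0.0
```

Request:
drive_tool(deltas=[[[255,0.009,-0.0015,-0.003,0,0,0],[255,0.009,-0.0015,0.002,0,0,0],[255,0.009,-0.0015,0.006,0,0,0],[255,0.009,-0.0015,0.01,0,0,0],[255,0.009,-0.0015,0.014,0,0,0]]])

```text
clock: 9.88
tcp_pos: [0.4836, 0.2098, 0.1189]
orientation: [-0.0, 0.0, 1.0, 0.0]
wrist_force: [-0.4, -0.2, 0.5]
finger_gap: 0.0001
grip_force: 0.0
```

Free of force at 0.119, so it likely dropped. Withdraw and look.

Request:
drive_tool(deltas=[[[255,0,0,-0.06,0,0,0],[75,0,0,-0.11,0,0,0],[75,0.02,-0.06,-0.11,0,0,0],[75,0.02,-0.12,-0.11,0,0,0],[75,0.02,-0.18,-0.11,0,0,0],[75,0.02,-0.2,-0.11,0,0,0]]])

```text
clock: 10.62
tcp_pos: [0.4634, 0.007, 0.2293]
orientation: [0.0, 0.002, 1.0, -0.0]
wrist_force: [-0.2, -0.3, 1.1]
finger_gap: 0.0602
grip_force: 0.0
```

```bash
cat >> h.py <<'E'
def look(f=None):
    p,d=read_camera("top");C=cloud("top",d)
    k=(abs(C[...,0]-.484)<.05)&(abs(C[...,1]-.21)<.05)&(C[...,2]<.126)
    print("bore",k.sum(),C[207:215:2,193:200:2].round(3)[...,2].tolist(), p[208:214:2,195:199:2].tolist())
    if f: cv2.imwrite('pics/'+f,cv2.resize(p[170:250,150:270],None,fx=5,fy=5,interpolation=cv2.INTER_CUBIC)[:,:,::-1])
    for o in discs(p):print(o[0],o[1],o[2],o[3],o[4])
    return p,d,C
E
python3 -c "
from h import *
look('t6.png');print(get_state()['tcp_pos'])"
```

```text
bore 204 [[0.082, 0.047, 0.038, 0.039], [0.064, 0.038, 0.039, 0.034], [0.056, 0.036, 0.041, 0.032], [0.057, 0.037, 0.036, 0.042]] [[[57, 54, 48], [39, 39, 39]], [[19, 21, 22], [37, 37, 36]], [[29, 31, 30], [76, 75, 73]]]
384.5 142.1 57 [101, 93, 75] [0.6655, -0.3025]
400.1 167.7 141 [240, 41, 33] [0.5924, -0.3432]
368.9 192.5 127 [189, 146, 114] [0.5255, -0.2537]
342.3 194.7 129 [184, 123, 72] [0.5216, -0.1797]
398.0 197.4 139 [218, 166, 84] [0.5098, -0.3341]
395.2 225.6 128 [228, 203, 148] [0.4316, -0.3233]
330.3 270.3 194 [226, 226, 0] [0.3134, -0.1395]
[0.46361731 0.00607063 0.22919882]
```

```bash
python3 -c "
from h import *
z=np.load('top0.npz');C=cloud('top',z['d']);print(C[207:215:2,193:200:2].round(3)[...,2].tolist(),z['p'][208:214:2,195:199:2].tolist())"
```

```text
[[0.08, 0.05, 0.039, 0.036], [0.063, 0.044, 0.041, 0.036], [0.061, 0.035, 0.036, 0.035], [0.062, 0.034, 0.04, 0.04]] [[[57, 54, 48], [40, 41, 41]], [[21, 22, 24], [34, 36, 35]], [[27, 27, 28], [78, 76, 74]]]
```

View pics/t6.png

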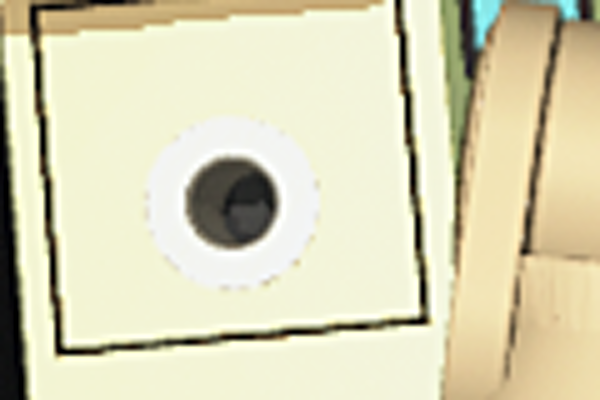

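```bash
python3 -c "
from h import *
z=np.load('top0.npz');C=cloud('top',z['d']);p,d=read_camera('top');D=cloud('top',d)
for v in (207,209,211,213,215):print([(C[v,u,2].round(3),D[v,u,2].round(3),z['p'][v,u].tolist(),p[v,u].tolist()) for u in (197,199,201,203)])
for n in('top','side'):
  p,d=read_camera(n)
  m=((p[...,2].astype(int)-p[...,0]>70)&(p[...,2]>90)&(p[...,2].astype(int)-p[...,1]>50)).astype(np.uint8)
  k,l,s,c=cv2.connectedComponentsWithStats(m);print(n,[(c[i].round(),s[i,4]) for i in range(1,k) if s[i,4]>10])
cv2.imwrite('pics/s7.png',p[:,:,::-1])
"
```

```text
[(np.float64(0.039), np.float64(0.041), [36, 38, 37], [35, 37, 35]), (np.float64(0.036), np.float64(0.037), [39, 39, 39], [38, 38, 37]), (np.float64(0.041), np.float64(0.036), [38, 38, 37], [38, 39, 39]), (np.float64(0.038), np.float64(0.035), [32, 33, 30], [30, 30, 28])]
[(np.float64(0.041), np.float64(0.04), [38, 39, 37], [38, 39, 38]), (np.float64(0.036), np.float64(0.035), [39, 39, 38], [38, 38, 37]), (np.float64(0.036), np.float64(0.033), [36, 37, 35], [37, 37, 36]), (np.float64(0.04), np.float64(0.036), [29, 31, 31], [26, 29, 29])]
[(np.float64(0.036), np.float64(0.038), [69, 69, 66], [69, 68, 66]), (np.float64(0.035), np.float64(0.036), [66, 65, 62], [66, 67, 63]), (np.float64(0.039), np.float64(0.037), [69, 69, 66], [68, 68, 65]), (np.float64(0.039), np.float64(0.038), [52, 52, 52], [51, 51, 50])]
[(np.float64(0.04), np.float64(0.037), [65, 64, 63], [67, 66, 65]), (np.float64(0.04), np.float64(0.033), [72, 72, 69], [73, 73, 69]), (np.float64(0.033), np.float64(0.04), [72, 72, 68], [71, 71, 68]), (np.float64(0.037), np.float64(0.043), [62, 61, 59], [61, 59, 57])]
[(np.float64(0.032), np.float64(0.037), [61, 61, 59], [62, 62, 60]), (np.float64(0.039), np.float64(0.039), [74, 72, 71], [73, 72, 70]), (np.float64(0.04), np.float64(0.037), [69, 68, 65], [67, 69, 65]), (np.float64(0.128), np.float64(0.128), [96, 93, 83], [94, 92, 81])]
top [(array([317.,  68.]), np.int32(1873))]
side [(array([188.,  14.]), np.int32(847)), (array([78., 19.]), np.int32(1026)), (array([142.,  20.]), np.int32(1085)), (array([424., 226.]), np.int32(985))]
```

View pics/s7.png

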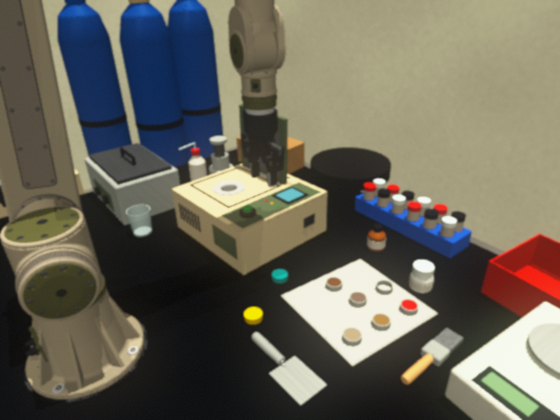

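Request:
drive_tool(deltas=[[[75,0.1,-0.06,0,0,0,0],[75,0.1,-0.12,0,0,0,0],[75,0.1,-0.18,0,0,0,0],[75,0.1,-0.24,0,0,0,0],[75,0.1,-0.25,0,0,0,0]]])

```text
clock: 11.45
tcp_pos: [0.3637, -0.2418, 0.2294]
orientation: [0.0, 0.0, 1.0, -0.0]
wrist_force: [0.5, 0.4, 0.6]
finger_gap: 0.0603
grip_force: 0.0
```

```bash
python3 -c "
from h import *
p,d=save('top','t8.png');C=cloud('top',d)
z=np.load('top0.npz')
df=(abs(p.astype(int)-z['p']).max(2)>40).astype(np.uint8)
k,l,s,c=cv2.connectedComponentsWithStats(df);print([(c[i].round(),s[i,4]) for i in range(1,k) if s[i,4]>8])
for t in (cloud('top',z['d']),C): print(np.median(t[208:213,198:202,2]),np.mean(t[208:213,198:202,2]))
"
```

```text
[(array([345., 164.]), np.int32(159)), (array([349., 345.]), np.int32(25398)), (array([369., 258.]), np.int32(80)), (array([337., 271.]), np.int32(10)), (array([363., 281.]), np.int32(187)), (array([ 12., 313.]), np.int32(96)), (array([ 33., 310.]), np.int32(18)), (array([ 25., 311.]), np.int32(10)), (array([ 13., 347.]), np.int32(508)), (array([  6., 329.]), np.int32(43)), (array([ 71., 327.]), np.int32(12)), (array([ 58., 341.]), np.int32(42)), (array([333., 339.]), np.int32(9)), (array([196., 364.]), np.int32(44)), (array([176., 390.]), np.int32(166)), (array([270., 387.]), np.int32(9)), (array([ 26., 408.]), np.int32(1250)), (array([399., 407.]), np.int32(60))]
0.03822027936556038 0.03766256932246468
0.03785910235528389 0.03749871120829677
```

View pics/t8.png

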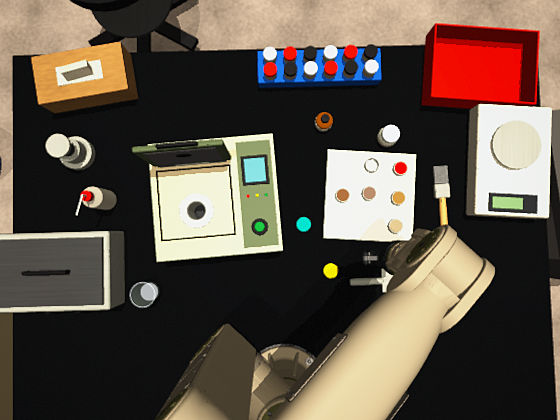

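```bash
python3 -c "
from h import *
p,d=read_camera('side');C=cloud('side',d)
z=np.load('side0.npz')
df=(abs(p.astype(int)-z['p']).max(2)>35).astype(np.uint8)
k,l,s,c=cv2.connectedComponentsWithStats(df);print([(c[i].round(),s[i].tolist()) for i in range(1,k) if s[i,4]>5])
print(d[184:192:2,218:242:3].round(3)-z['d'][184:192:2,218:242:3].round(3))
t=np.load('top0.npz')['d'];D=cloud('top',t);print('mat',np.median(D[215:235,340:380,2]),'bench',np.median(D[300:330,420:500,2]),'discs',D[193,368:371,2],D[197,397:400,2])
"
```

```text
[(array([80., 94.]), [15, 0, 125, 197, 11752]), (array([300., 102.]), [260, 0, 74, 239, 10898]), (array([64., 19.]), [59, 7, 10, 22, 68]), (array([328.,  24.]), [326, 18, 5, 11, 34]), (array([58., 38.]), [56, 36, 6, 5, 24]), (array([81., 42.]), [79, 37, 5, 11, 35]), (array([68., 44.]), [67, 43, 3, 3, 6]), (array([62., 49.]), [59, 48, 6, 3, 10]), (array([71., 67.]), [70, 65, 4, 4, 15]), (array([74., 86.]), [67, 85, 15, 4, 31]), (array([283., 135.]), [281, 133, 5, 5, 17]), (array([ 79., 230.]), [0, 184, 128, 103, 4372]), (array([133., 211.]), [125, 202, 18, 22, 232]), (array([328., 206.]), [327, 204, 4, 4, 10]), (array([123., 221.]), [123, 219, 2, 4, 6]), (array([ 49., 234.]), [47, 233, 5, 2, 7]), (array([  2., 254.]), [0, 237, 9, 28, 128]), (array([ 24., 238.]), [23, 237, 4, 2, 6]), (array([311., 245.]), [309, 239, 5, 13, 45]), (array([ 37., 258.]), [7, 250, 56, 25, 576]), (array([ 28., 271.]), [10, 260, 37, 28, 311]), (array([361., 272.]), [353, 265, 18, 14, 202]), (array([ 24., 290.]), [0, 270, 51, 44, 1167]), (array([ 69., 292.]), [68, 287, 4, 11, 26]), (array([ 59., 301.]), [55, 2
[... 439 characters left out ...]
07., 367.]), [99, 364, 17, 7, 81]), (array([ 34., 368.]), [33, 367, 3, 4, 6]), (array([ 55., 385.]), [29, 377, 48, 19, 594]), (array([ 29., 388.]), [28, 386, 4, 4, 9])]
[[ 0.00199997  0.00800002 -0.00399995  0.00600004 -0.00100005  0.0029999
  -0.0029999  -0.00600004]
 [ 0.          0.          0.00600004 -0.00300002  0.         -0.00099993
   0.00199997  0.00399995]
 [ 0.00100005  0.          0.00900006 -0.00199997 -0.00099993 -0.00300002
  -0.00300002  0.00599992]
 [-0.00199997  0.          0.00599992  0.          0.005       0.00400007
   0.00300002  0.00300002]]
mat 0.004732333835318681 bench 0.002015112880454084 discs [0.01664462 0.01758069 0.01683434] [0.01843808 0.01766304 0.0158585 ]
```

Request:
drive_tool(deltas=[[[75,-0.04,-0.05,0,0,0,0],[75,-0.068,-0.081,0.03,0,0,0],[75,-0.068,-0.081,0.09,0,0,0],[75,-0.068,-0.081,0.15,0,0,0],[75,-0.068,-0.081,0.2,0,0,0],[75,-0.068,-0.081,0.221,0,0,0],[75,-0.068,-0.081,0.221,0,0,0],[75,-0.068,-0.081,0.221,0,0,0],[255,-0.068,-0.081,0.221,0,0,0],[255,-0.068,-0.081,0.221,0,0,0],[255,-0.068,-0.081,0.221,0,0,0],[255,-0.068,-0.081,0.221,0,0,0]]])

```text
clock: 13.05
tcp_pos: [0.4326, -0.3219, 0.0101]
orientation: [0.002, 0.0, 1.0, -0.001]
wrist_force: [0.4, 2.1, 5.2]
finger_gap: 0.0377
grip_force: 39.5
```

Request:
drive_tool(deltas=[[[255,0,0,-0.03,0,0,0],[255,0,0,-0.09,0,0,0],[255,-0.01,0.04,-0.14,0,0,0],[255,-0.015,0.08,-0.19,0,0,0],[255,-0.02,0.13,-0.215,0,0,0],[255,-0.025,0.19,-0.215,0,0,0],[255,-0.03,0.25,-0.215,0,0,0],[255,-0.035,0.31,-0.215,0,0,0],[255,-0.04,0.37,-0.215,0,0,0],[255,-0.045,0.43,-0.215,0,0,0],[255,-0.052,0.49,-0.215,0,0,0],[255,-0.052,0.53,-0.215,0,0,0]]])

```text
clock: 14.55
tcp_pos: [0.4837, 0.2114, 0.2241]
orientation: [0.001, -0.001, 1.0, 0.0]
wrist_force: [0.0, -0.0, 0.2]
finger_gap: 0.0374
grip_force: 40.9
```

Request:
drive_tool(deltas=[[[255,0,0,0,0,0,0],[255,0,0,0,0,0,0]]])

```text
clock: 14.8
tcp_pos: [0.4834, 0.2085, 0.2237]
orientation: [0.0, 0.0, 1.0, -0.0]
wrist_force: [0.2, 0.0, -0.2]
finger_gap: 0.0372
grip_force: 41.0
```

Request:
drive_tool(deltas=[[[255,-0.0008,0,0.05,0,0,0],[255,-0.0008,0,0.08,0,0,0],[255,-0.0008,0,0.086,0,0,0],[255,-0.0008,0,0.09,0,0,0],[255,-0.0008,0,0.093,0,0,0],[255,-0.0008,0,0.093,0,0,0]]])

```text
clock: 15.55
tcp_pos: [0.4848, 0.2108, 0.1331]
orientation: [0.001, 0.0, 1.0, 0.004]
wrist_force: [-3.7, 10.9, 10.0]
finger_gap: 0.0371
grip_force: 47.7
```

Request:
drive_tool(deltas=[[[255,0.001,0.003,0,0,0,0],[255,0.001,0.003,0,0,0,0]]])

```text
clock: 15.8
tcp_pos: [0.4848, 0.2114, 0.1329]
orientation: [0.002, 0.001, 1.0, 0.001]
wrist_force: [-0.9, 2.1, 9.2]
finger_gap: 0.0371
grip_force: 50.0
```

Request:
drive_tool(deltas=[[[255,0.001,0.001,0,0,0,0],[255,0.001,0.001,0.001,0,0,0]]])

```text
clock: 16.05
tcp_pos: [0.4847, 0.2115, 0.1328]
orientation: [0.003, 0.001, 1.0, 0.0]
wrist_force: [-3.0, -2.5, 17.6]
finger_gap: 0.0373
grip_force: 55.2
```

Request:
drive_tool(deltas=[[[255,0.002,0,0,0,0,0],[110,0.002,0,0,0,0,0],[80,0.002,0,0,0,0,0],[80,0.002,0,0,0,0,0],[80,0.002,0,-0.03,0,0,0],[80,0,0,-0.09,0,0,0],[80,0.02,-0.06,-0.1,0,0,0],[80,0.02,-0.12,-0.1,0,0,0],[80,0.02,-0.18,-0.1,0,0,0],[80,0.02,-0.2,-0.1,0,0,0]]])

```text
clock: 17.3
tcp_pos: [0.4616, 0.01, 0.229]
orientation: [-0.0, 0.002, 1.0, -0.0]
wrist_force: [0.4, 0.7, 0.1]
finger_gap: 0.0586
grip_force: 0.0
```

```bash
python3 -c "
from h import *
p,d,C=look('t9.png')
b=C[205:217,190:204];print(np.median(C[208:213,198:202,2]))
k=(p[200:220,185:208].max(2)<225);print(k.sum())
"
```

```text
bore 205 [[0.075, 0.049, 0.048, 0.052], [0.059, 0.049, 0.048, 0.048], [0.063, 0.048, 0.049, 0.051], [0.063, 1.42, 0.053, 0.044]] [[[96, 92, 80], [149, 124, 88]], [[113, 103, 84], [240, 205, 149]], [[249, 232, 194], [238, 212, 156]]]
384.4 142.3 57 [101, 93, 75] [0.6651, -0.3021]
400.1 167.7 141 [240, 41, 33] [0.5924, -0.3432]
368.9 192.5 127 [189, 146, 113] [0.5255, -0.2537]
342.3 194.6 128 [183, 122, 72] [0.5217, -0.1796]
398.0 197.4 139 [218, 166, 84] [0.5098, -0.3341]
330.3 270.3 194 [226, 226, 0] [0.3134, -0.1395]
0.047348567240965034
241
```

View pics/t9.png

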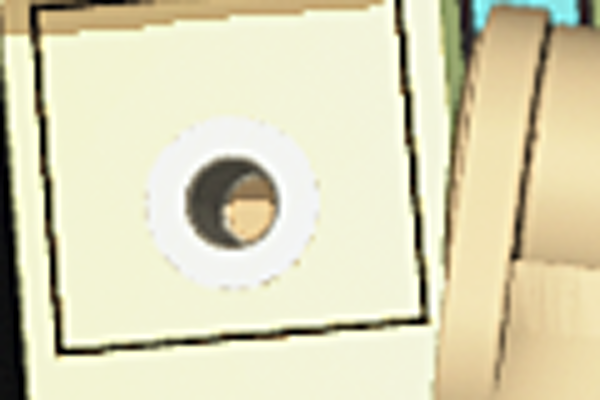

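Request:
drive_tool(deltas=[[[75,-0.01,-0.06,0,0,0,0],[75,-0.02,-0.12,0,0,0,0],[75,-0.03,-0.18,0,0,0,0],[75,-0.04,-0.24,0,0,0,0],[75,-0.048,-0.3,0.02,0,0,0],[75,-0.048,-0.344,0.06,0,0,0],[75,-0.048,-0.344,0.12,0,0,0],[75,-0.048,-0.344,0.17,0,0,0],[75,-0.048,-0.344,0.2,0,0,0],[75,-0.048,-0.344,0.2,0,0,0]]])

```text
clock: 18.6
tcp_pos: [0.5079, -0.3288, 0.0259]
orientation: [-0.003, 0.0, 1.0, 0.003]
wrist_force: [-0.2, -0.4, 1.0]
finger_gap: 0.0602
grip_force: 0.0
```

Request:
drive_tool(deltas=[[[75,0,0,0.01,0,0,0],[75,0,0,0.02,0,0,0]]])

```text
clock: 18.85
tcp_pos: [0.5114, -0.332, 0.0105]
orientation: [0.001, 0.0, 1.0, -0.001]
wrist_force: [0.3, 0.1, -0.7]
finger_gap: 0.0603
grip_force: 0.0
```

Good; grip, lift and travel.

Request:
drive_tool(deltas=[[[75,0.001,-0.001,0.001,0,0,0],[255,0.001,-0.001,0.001,0,0,0],[255,0.001,-0.001,0.001,0,0,0],[255,0.001,-0.001,0.001,0,0,0],[255,0.001,-0.001,0.001,0,0,0],[255,0,0,-0.04,0,0,0],[255,0,0,-0.1,0,0,0],[255,0,0,-0.16,0,0,0],[255,0,0,-0.214,0,0,0]]])

```text
clock: 19.98
tcp_pos: [0.5101, -0.3311, 0.2252]
orientation: [0.0, 0.0, 1.0, -0.0]
wrist_force: [1.5, -1.5, -0.9]
finger_gap: 0.0376
grip_force: 40.3
```

Request:
drive_tool(deltas=[[[255,0.003,0.06,0,0,0,0],[255,0.006,0.12,0,0,0,0],[255,0.01,0.18,0,0,0,0],[255,0.015,0.24,0,0,0,0],[255,0.02,0.3,0,0,0,0],[255,0.023,0.36,0,0,0,0],[255,0.026,0.42,0,0,0,0],[255,0.026,0.48,0,0,0,0],[255,0.026,0.53,0,0,0,0],[255,0.026,0.544,0,0,0,0],[255,0.026,0.544,0,0,0,0],[255,0.026,0.544,0,0,0,0]]])

```text
clock: 21.48
tcp_pos: [0.4844, 0.2116, 0.2231]
orientation: [-0.0, 0.001, 1.0, -0.0]
wrist_force: [-0.2, -1.0, -0.6]
finger_gap: 0.0374
grip_force: 40.4
```

Request:
drive_tool(deltas=[[[255,0,0,0.05,0,0,0],[255,0,0,0.08,0,0,0],[255,0,0,0.086,0,0,0],[255,0,0,0.09,0,0,0],[255,0,0,0.09,0,0,0]]])

```text
clock: 22.1
tcp_pos: [0.4841, 0.212, 0.1347]
orientation: [-0.0, 0.001, 1.0, -0.0]
wrist_force: [-3.9, -2.1, 3.6]
finger_gap: 0.0379
grip_force: 40.8
```

Request:
drive_tool(deltas=[[[255,0.0015,-0.0007,0,0,0,0],[255,0.0015,-0.0007,0.001,0,0,0],[255,0.0015,-0.0007,0.001,0,0,0]]])

```text
clock: 22.48
tcp_pos: [0.4836, 0.2122, 0.1329]
orientation: [0.001, 0.0, 1.0, 0.0]
wrist_force: [-1.2, -0.9, 4.3]
finger_gap: 0.0375
grip_force: 42.4
```

Request:
drive_tool(deltas=[[[110,0,0,0,0,0,0],[80,0,0,0,0,0,0],[80,0,0,0,0,0,0],[80,0,0,-0.03,0,0,0],[80,0,0,-0.09,0,0,0],[80,0.02,-0.06,-0.1,0,0,0],[80,0.02,-0.12,-0.1,0,0,0],[80,0.02,-0.18,-0.1,0,0,0],[80,0.02,-0.2,-0.1,0,0,0]]])

```text
clock: 23.6
tcp_pos: [0.4627, 0.0094, 0.2325]
orientation: [0.0, 0.002, 1.0, -0.0]
wrist_force: [-0.0, 0.3, -0.1]
finger_gap: 0.0587
grip_force: 0.0
```

```bash
python3 -c "
from h import *
p,d,C=look();print(np.median(C[208:213,198:202,2]))
"
```

```text
bore 206 [[0.076, 0.066, 0.062, 0.065], [0.066, 0.066, 0.066, 0.059], [0.063, 0.061, 0.066, 0.059], [0.063, 0.06, 0.063, 0.057]] [[[126, 88, 42], [117, 80, 33]], [[240, 175, 72], [229, 170, 73]], [[229, 165, 65], [223, 164, 71]]]
383.9 142.0 56 [100, 93, 75] [0.666, -0.3009]
400.1 167.7 141 [240, 41, 33] [0.5924, -0.3432]
368.9 192.6 126 [188, 146, 113] [0.5254, -0.2538]
342.3 194.7 129 [184, 123, 72] [0.5216, -0.1797]
330.3 270.3 194 [226, 226, 0] [0.3134, -0.1395]
0.0613878435194386
```

Request:
drive_tool(deltas=[[[75,-0.015,-0.06,0,0,0,0],[75,-0.03,-0.12,0,0,0,0],[75,-0.045,-0.18,0,0,0,0],[75,-0.06,-0.23,0.02,0,0,0],[75,-0.063,-0.263,0.06,0,0,0],[75,-0.063,-0.263,0.12,0,0,0],[75,-0.063,-0.263,0.17,0,0,0],[75,-0.063,-0.263,0.2,0,0,0],[75,-0.063,-0.263,0.215,0,0,0],[75,-0.063,-0.263,0.221,0,0,0],[75,-0.063,-0.263,0.221,0,0,0]]])

```text
clock: 25.02
tcp_pos: [0.5264, -0.2511, 0.012]
orientation: [0.001, 0.0, 1.0, -0.0]
wrist_force: [0.9, -0.9, -0.2]
finger_gap: 0.0606
grip_force: 0.0
```

Request:
drive_tool(deltas=[[[75,0.001,-0.001,0.002,0,0,0],[255,0.001,-0.001,0.002,0,0,0],[255,0.001,-0.001,0.002,0,0,0],[255,0.001,-0.001,0.002,0,0,0],[255,0.001,-0.001,0.002,0,0,0],[255,0,0,-0.04,0,0,0],[255,0,0,-0.1,0,0,0],[255,0,0,-0.16,0,0,0],[255,0,0,-0.214,0,0,0],[255,0,0,-0.214,0,0,0]]])

```text
clock: 26.28
tcp_pos: [0.528, -0.2524, 0.2307]
orientation: [0.004, 0.0, 1.0, -0.003]
wrist_force: [-0.6, -0.8, -0.1]
finger_gap: 0.0374
grip_force: 40.3
```

Request:
drive_tool(deltas=[[[255,0.006,0.06,0,0,0,0],[255,0.012,0.12,0,0,0,0],[255,0.018,0.18,0,0,0,0],[255,0.024,0.24,0,0,0,0],[255,0.03,0.3,0,0,0,0],[255,0.036,0.36,0,0,0,0],[255,0.043,0.42,0,0,0,0],[255,0.043,0.464,0,0,0,0],[255,0.043,0.464,0,0,0,0],[255,0.043,0.464,0,0,0,0]]])

```text
clock: 27.52
tcp_pos: [0.4822, 0.2127, 0.2242]
orientation: [-0.001, -0.0, 1.0, -0.0]
wrist_force: [0.7, 0.2, -0.9]
finger_gap: 0.0372
grip_force: 40.4
```

Request:
drive_tool(deltas=[[[255,-0.0007,-0.0007,0.05,0,0,0],[255,-0.0007,-0.0007,0.08,0,0,0],[255,-0.0007,-0.0007,0.086,0,0,0],[255,-0.0007,-0.0007,0.091,0,0,0],[255,-0.0007,-0.0007,0.091,0,0,0]]])

```text
clock: 28.15
tcp_pos: [0.4842, 0.2121, 0.1351]
orientation: [0.001, 0.001, 1.0, 0.0]
wrist_force: [0.2, -0.4, -0.3]
finger_gap: 0.0372
grip_force: 40.5
```

Request:
drive_tool(deltas=[[[255,0,0,0.002,0,0,0],[255,0,0,0.002,0,0,0]]])

```text
clock: 28.4
tcp_pos: [0.484, 0.2125, 0.1329]
orientation: [0.001, 0.0, 1.0, 0.0]
wrist_force: [1.1, -1.8, 0.3]
finger_gap: 0.0376
grip_force: 41.1
```

Request:
drive_tool(deltas=[[[110,0,-0.0005,0,0,0,0],[80,0,0,0,0,0,0],[80,0,0,0,0,0,0],[80,0,0,-0.03,0,0,0],[80,0,0,-0.09,0,0,0],[80,0.02,-0.06,-0.1,0,0,0],[80,0.02,-0.12,-0.1,0,0,0],[80,0.02,-0.18,-0.1,0,0,0],[80,0.02,-0.2,-0.1,0,0,0],[80,0.02,-0.2,-0.1,0,0,0]]])

```text
clock: 29.65
tcp_pos: [0.4636, 0.011, 0.2324]
orientation: [0.0, 0.002, 1.0, 0.0]
wrist_force: [-0.4, 0.3, 0.9]
finger_gap: 0.0585
grip_force: 0.0
```

```bash
python3 -c "
from h import *
p,d,C=look();print(np.median(C[208:213,198:202,2]))
"
```

```text
bore 207 [[0.079, 0.074, 0.073, 0.079], [0.078, 0.082, 0.075, 0.074], [0.079, 0.076, 0.076, 0.075], [0.072, 0.075, 0.077, 0.078]] [[[184, 138, 105], [195, 149, 113]], [[186, 140, 105], [188, 143, 111]], [[187, 141, 108], [188, 143, 110]]]
384.6 142.5 52 [100, 92, 74] [0.6645, -0.3027]
400.1 167.7 141 [240, 41, 33] [0.5924, -0.3432]
342.3 194.6 128 [183, 122, 72] [0.5217, -0.1796]
330.3 270.3 194 [226, 226, 0] [0.3134, -0.1395]
0.07466702379110013
```

Four discs... third sample at .076 as expected. Now red-brown at (.5217,-.1796).

Request:
drive_tool(deltas=[[[75,-0.02,-0.06,0,0,0,0],[75,-0.04,-0.12,0,0,0,0],[75,-0.058,-0.17,0.03,0,0,0],[75,-0.058,-0.191,0.08,0,0,0],[75,-0.058,-0.191,0.13,0,0,0],[75,-0.058,-0.191,0.18,0,0,0],[75,-0.058,-0.191,0.21,0,0,0],[75,-0.058,-0.191,0.222,0,0,0],[75,-0.058,-0.191,0.222,0,0,0],[75,-0.058,-0.191,0.222,0,0,0]]])

```text
clock: 30.95
tcp_pos: [0.5228, -0.1788, 0.0118]
orientation: [0.001, -0.0, 1.0, -0.001]
wrist_force: [0.3, -0.7, 0.5]
finger_gap: 0.0604
grip_force: 0.0
```

Request:
drive_tool(deltas=[[[75,0.001,-0.001,0.002,0,0,0],[255,0.001,-0.001,0.002,0,0,0],[255,0.001,-0.001,0.002,0,0,0],[255,0.001,-0.001,0.002,0,0,0],[255,0.001,-0.001,0.002,0,0,0],[255,0,0,-0.04,0,0,0],[255,0,0,-0.1,0,0,0],[255,0,0,-0.16,0,0,0],[255,0,0,-0.214,0,0,0],[255,0,0,-0.214,0,0,0]]])

```text
clock: 32.2
tcp_pos: [0.5239, -0.1799, 0.2295]
orientation: [0.004, 0.0, 1.0, -0.002]
wrist_force: [0.2, -0.5, -1.0]
finger_gap: 0.0372
grip_force: 40.3
```

Request:
drive_tool(deltas=[[[255,0.006,0.06,0,0,0,0],[255,0.012,0.12,0,0,0,0],[255,0.018,0.18,0,0,0,0],[255,0.024,0.24,0,0,0,0],[255,0.03,0.3,0,0,0,0],[255,0.038,0.36,0,0,0,0],[255,0.038,0.391,0,0,0,0],[255,0.038,0.391,0,0,0,0],[255,0.038,0.391,0,0,0,0]]])

```text
clock: 33.33
tcp_pos: [0.483, 0.2118, 0.2233]
orientation: [-0.001, 0.0, 1.0, -0.0]
wrist_force: [0.9, -0.0, -1.0]
finger_gap: 0.0377
grip_force: 40.4
```

Request:
drive_tool(deltas=[[[255,-0.0005,0,0.05,0,0,0],[255,-0.0005,0,0.08,0,0,0],[255,-0.0005,0,0.086,0,0,0],[255,-0.0005,0,0.09,0,0,0],[255,-0.0005,0,0.092,0,0,0],[255,-0.0005,0,0.092,0,0,0]]])

```text
clock: 34.08
tcp_pos: [0.4837, 0.2119, 0.1341]
orientation: [0.0, 0.0, 1.0, -0.0]
wrist_force: [-5.7, -1.8, 6.2]
finger_gap: 0.0372
grip_force: 41.1
```

Request:
drive_tool(deltas=[[[255,0.0015,-0.0005,0,0,0,0],[255,0.0015,-0.0005,0.001,0,0,0],[255,0.0015,-0.0005,0.001,0,0,0]]])

```text
clock: 34.45
tcp_pos: [0.4835, 0.212, 0.1328]
orientation: [0.001, 0.0, 1.0, 0.0]
wrist_force: [-2.5, -1.3, 7.5]
finger_gap: 0.0376
grip_force: 44.9
```

Request:
drive_tool(deltas=[[[110,0.0005,0,0,0,0,0],[80,0,0,0,0,0,0],[80,0,0,0,0,0,0],[80,0,0,-0.03,0,0,0],[80,0,0,-0.09,0,0,0],[80,0.02,-0.06,-0.1,0,0,0],[80,0.02,-0.12,-0.1,0,0,0],[80,0.02,-0.18,-0.1,0,0,0],[80,0.02,-0.2,-0.1,0,0,0],[80,0.02,-0.2,-0.1,0,0,0]]])

```text
clock: 35.7
tcp_pos: [0.4626, 0.0105, 0.2312]
orientation: [0.0, 0.002, 1.0, 0.0]
wrist_force: [-0.1, 0.3, 0.1]
finger_gap: 0.0582
grip_force: 0.0
```

```bash
python3 -c "
from h import *
p,d,C=look();print(np.median(C[208:213,198:202,2]))
"
```

```text
bore 206 [[0.093, 0.09, 0.095, 0.088], [0.09, 0.092, 0.087, 0.092], [0.085, 0.091, 0.088, 0.089], [0.088, 0.091, 0.088, 0.088]] [[[179, 112, 58], [178, 114, 61]], [[177, 113, 61], [177, 112, 61]], [[177, 112, 59], [178, 114, 62]]]
384.4 142.1 57 [100, 92, 75] [0.6656, -0.3022]
400.3 167.5 136 [244, 38, 31] [0.593, -0.3438]
330.3 270.3 194 [226, 226, 0] [0.3134, -0.1395]
0.09099787241045387
```

Request:
drive_tool(deltas=[[[75,-0.022,-0.058,0,0,0,0],[75,-0.044,-0.116,0,0,0,0],[75,-0.066,-0.174,0,0,0,0],[75,-0.088,-0.232,0,0,0,0],[75,-0.11,-0.29,0,0,0,0],[75,-0.13,-0.345,0.01,0,0,0],[75,-0.13,-0.354,0.06,0,0,0],[75,-0.13,-0.354,0.12,0,0,0],[75,-0.13,-0.354,0.17,0,0,0],[75,-0.13,-0.354,0.2,0,0,0],[75,-0.13,-0.354,0.221,0,0,0],[75,-0.13,-0.354,0.221,0,0,0]]])

```text
clock: 37.25
tcp_pos: [0.5917, -0.3394, 0.0076]
orientation: [-0.002, -0.001, 1.0, 0.002]
wrist_force: [0.1, 0.3, -1.1]
finger_gap: 0.0598
grip_force: 0.0
```

Request:
drive_tool(deltas=[[[75,0,0,0,0,0,0],[75,0,0,0,0,0,0]]])

```text
clock: 37.5
tcp_pos: [0.5936, -0.3424, 0.0119]
orientation: [0.001, -0.0, 1.0, -0.001]
wrist_force: [0.2, 0.3, 0.5]
finger_gap: 0.0603
grip_force: 0.0
```

Request:
drive_tool(deltas=[[[75,0.001,-0.001,0.002,0,0,0],[255,0.001,-0.001,0.002,0,0,0],[255,0.001,-0.001,0.002,0,0,0],[255,0.001,-0.001,0.002,0,0,0],[255,0.001,-0.001,0.002,0,0,0],[255,0,0,-0.04,0,0,0],[255,0,0,-0.1,0,0,0],[255,0,0,-0.16,0,0,0],[255,0,0,-0.214,0,0,0],[255,0,0,-0.214,0,0,0],[255,0,0,-0.214,0,0,0]]])

```text
clock: 38.88
tcp_pos: [0.5921, -0.3419, 0.2232]
orientation: [-0.0, 0.0, 1.0, 0.0]
wrist_force: [-1.3, -0.2, -0.7]
finger_gap: 0.0374
grip_force: 40.4
```

Request:
drive_tool(deltas=[[[255,0.012,0.06,0,0,0,0],[255,0.024,0.12,0,0,0,0],[255,0.036,0.18,0,0,0,0],[255,0.048,0.24,0,0,0,0],[255,0.06,0.3,0,0,0,0],[255,0.072,0.36,0,0,0,0],[255,0.084,0.42,0,0,0,0],[255,0.096,0.48,0,0,0,0],[255,0.11,0.54,0,0,0,0],[255,0.11,0.555,0,0,0,0],[255,0.11,0.555,0,0,0,0],[255,0.11,0.555,0,0,0,0]]])

```text
clock: 40.38
tcp_pos: [0.4826, 0.2115, 0.2233]
orientation: [-0.001, 0.001, 1.0, -0.0]
wrist_force: [-0.3, 0.2, -0.7]
finger_gap: 0.0376
grip_force: 40.5
```

Request:
drive_tool(deltas=[[[255,-0.0005,0.0005,0.05,0,0,0],[255,-0.0005,0.0005,0.08,0,0,0],[255,-0.0005,0.0005,0.086,0,0,0],[255,-0.0005,0.0005,0.09,0,0,0],[255,-0.0005,0.0005,0.092,0,0,0],[255,-0.0005,0.0005,0.092,0,0,0]]])

```text
clock: 41.12
tcp_pos: [0.4832, 0.2124, 0.134]
orientation: [0.001, 0.001, 1.0, -0.001]
wrist_force: [-3.4, -5.1, 4.8]
finger_gap: 0.0374
grip_force: 41.1
```

Request:
drive_tool(deltas=[[[255,0.001,-0.0015,0,0,0,0],[255,0.001,-0.0015,0.001,0,0,0],[255,0.001,-0.0015,0.001,0,0,0]]])

```text
clock: 41.5
tcp_pos: [0.4829, 0.2121, 0.1328]
orientation: [0.001, 0.0, 1.0, 0.0]
wrist_force: [-2.9, -0.9, 8.9]
finger_gap: 0.0378
grip_force: 45.4
```

Request:
drive_tool(deltas=[[[110,0.001,0,0,0,0,0],[80,0,0,0,0,0,0],[80,0,0,0,0,0,0],[80,0,0,-0.03,0,0,0],[80,0,0,-0.09,0,0,0],[80,0.02,-0.06,-0.1,0,0,0],[80,0.02,-0.12,-0.1,0,0,0],[80,0.02,-0.18,-0.1,0,0,0],[255,0.02,-0.2,-0.1,0,0,0],[255,0.02,-0.2,-0.1,0,0,0]]])

```text
clock: 42.75
tcp_pos: [0.4621, 0.0105, 0.2312]
orientation: [0.0, 0.002, 1.0, 0.0]
wrist_force: [-0.3, -0.1, -0.3]
finger_gap: 0.0229
grip_force: 0.0
```

```bash
python3 -c "
from h import *
p,d,C=look();print(np.median(C[206:215,193:201,2]),C[206:215,193:201,2].std())
# lid geometry
L=C[130:170,125:240].reshape(-1,3);k=(L[:,2]>.15)&(L[:,2]<.36)&(L[:,0]<.68)&(L[:,0]>.55);Q=L[k];print(len(Q),Q.min(0),Q.max(0))
for z in (.16,.2,.24,.28,.31,.33):
  q=Q[abs(Q[:,2]-z)<.012];print(z,q.mean(0) if len(q) else 0,np.percentile(q[:,0],[5,95]) if len(q) else 0)
T=Q[Q[:,2]>.3];print('top',T.mean(0),T.min(0),T.max(0))
s,ds=read_camera('side');S=cloud('side',ds).reshape(-1,3)
k=(S[:,2]>.17)&(S[:,2]<.36)&(S[:,0]<.70)&(S[:,0]>.55)&(S[:,1]>.1)&(S[:,1]<.34);S=S[k]
for z in (.2,.24,.28,.31,.335):
  q=S[abs(S[:,2]-z)<.008];print(z,len(q),q.mean(0),q[:,1].min(),q[:,1].max())
A=np.c_[S[:,1:],np.ones(len(S))];print(np.linalg.lstsq(A,S[:,0],rcond=None)[0])
"
```

```text
bore 203 [[0.1, 0.103, 0.105, 0.101], [0.1, 0.106, 0.103, 0.105], [0.101, 0.105, 0.109, 0.106], [0.105, 0.105, 0.105, 0.107]] [[[247, 0, 0], [246, 0, 0]], [[246, 0, 0], [246, 0, 0]], [[246, 0, 0], [246, 0, 0]]]
384.8 142.6 54 [102, 94, 76] [0.6641, -0.3032]
330.3 270.3 194 [226, 226, 0] [0.3134, -0.1395]
0.10466452075001453 0.1539615973306368
1877 [0.59842869 0.11605845 0.15005623] [0.62920426 0.31637592 0.3463907 ]
0.16 [0.6042953  0.21353848 0.16273979] [0.59917679 0.611234  ]
0.2 [0.60559454 0.21028574 0.20003088] [0.60050505 0.61184631]
0.24 [0.60683832 0.21058749 0.24023286] [0.60184196 0.61366757]
0.28 [0.60815236 0.21070868 0.28014579] [0.60300292 0.61466395]
0.31 [0.61005866 0.21396659 0.30985136] [0.60405154 0.61651699]
0.33 [0.61539971 0.21518258 0.32805119] [0.60667713 0.62540265]
top [0.6140706  0.2154981  0.32426869] [0.60298304 0.11693038 0.30012466] [0.62920426 0.31637592 0.3463907 ]
0.2 58 [0.61095342 0.16253273 0.19864033] 0.1188389181943813 0.3191928363029476
0.24 78 [0.60995925 0.18996062 0.24148627] 0.12002442165672877 0.31646268259396837
0.28 88 [0.61247936 0.16481041 0.27979744] 0.11822627563829602 0.322213014529655
0.31 80 [0.61435587 0.1661674  0.30991467] 0.11809800462149844 0.3174969725031488
0.335 7 [0.61673945 0.16274498 0.32732478] 0.12298256994841017 0.3132489897144092
[-0.07380093  0.03624167  0.61531293]
```

Request:
drive_tool(deltas=[[[255,0,0.01,-0.04,0,0,0],[255,-0.04,0.01,-0.079,0,0,0],[255,-0.1,0.01,-0.079,0,0,0],[255,-0.16,0.01,-0.079,0,0,0],[255,-0.203,0.01,-0.079,0,0,0],[255,-0.203,0.01,-0.079,0,0,0],[255,-0.203,0.01,-0.079,0,0,0]]])

```text
clock: 43.72
tcp_pos: [0.6645, 0.0233, 0.3096]
orientation: [-0.001, -0.001, 1.0, 0.0]
wrist_force: [-0.6, 0.9, -0.8]
finger_gap: 0.0
grip_force: 0.0
```

Request:
drive_tool(deltas=[[[255,0,0.05,0,0,0,0],[255,0,0.1,0,0,0,0],[255,0,0.15,0,0,0,0],[255,0,0.19,0,0,0,0],[255,0,0.19,0,0,0,0],[255,0,0.19,0,0,0,0]]])

```text
clock: 44.48
tcp_pos: [0.6641, 0.2119, 0.3116]
orientation: [0.001, -0.0, 1.0, -0.0]
wrist_force: [-0.3, 0.2, 0.3]
finger_gap: 0.0001
grip_force: 0.0
```

Request:
drive_tool(deltas=[[[255,0.014,0,0.006,0,0,0],[255,0.024,0,0.006,0,0,0],[255,0.032,0,0.006,0,0,0],[255,0.042,0,0.006,0,0,0],[255,0.052,0,0.006,0,0,0],[255,0.062,0,0.006,0,0,0],[255,0.072,0,0.007,0,0,0],[255,0.082,0,0.008,0,0,0],[255,0.092,0,0.01,0,0,0]]])

```text
clock: 45.6
tcp_pos: [0.5722, 0.2119, 0.2999]
orientation: [-0.0, 0.0, 1.0, -0.0]
wrist_force: [4.1, -1.6, -0.1]
finger_gap: -0.0001
grip_force: 1.7
```

Request:
drive_tool(deltas=[[[255,0.01,0,0.003,0,0,0],[255,0.02,0,0.006,0,0,0],[255,0.031,0,0.01,0,0,0],[255,0.04,0,0.015,0,0,0],[255,0.048,0,0.02,0,0,0],[255,0.056,0,0.025,0,0,0],[255,0.064,0,0.031,0,0,0],[255,0.072,0,0.038,0,0,0],[255,0.079,0,0.044,0,0,0],[255,0.086,0,0.052,0,0,0],[255,0.092,0,0.059,0,0,0],[255,0.098,0,0.067,0,0,0]]])

```text
clock: 47.1
tcp_pos: [0.4746, 0.2119, 0.2328]
orientation: [-0.0, 0.0, 1.0, 0.0]
wrist_force: [1.2, -1.4, 1.0]
finger_gap: 0.0003
grip_force: 1.0
```

Request:
drive_tool(deltas=[[[255,0.005,0,0.007,0,0,0],[255,0.01,0,0.015,0,0,0],[255,0.014,0,0.023,0,0,0],[255,0.017,0,0.03,0,0,0],[255,0.02,0,0.037,0,0,0],[255,0.023,0,0.045,0,0,0],[255,0.025,0,0.052,0,0,0],[255,0.027,0,0.058,0,0,0],[255,0.028,0,0.063,0,0,0],[255,0.029,0,0.068,0,0,0],[255,0.029,0,0.072,0,0,0],[255,0.03,0,0.076,0,0,0]]])

```text
clock: 48.6
tcp_pos: [0.4449, 0.2119, 0.157]
orientation: [-0.0, 0.0, 1.0, 0.0]
wrist_force: [0.8, -0.7, 1.5]
finger_gap: -0.0
grip_force: 0.8
```

Request:
drive_tool(deltas=[[[255,0,0,0.002,0,0,0],[255,0,0,0.004,0,0,0],[255,0,0,0.006,0,0,0],[255,0,0,0.008,0,0,0],[255,0,0,0.008,0,0,0]]])

```text
clock: 49.22
tcp_pos: [0.4449, 0.212, 0.15]
orientation: [0.0, 0.0, 1.0, 0.0]
wrist_force: [-4.7, -0.8, 6.9]
finger_gap: -0.0001
grip_force: 3.5
```

Request:
drive_tool(deltas=[[[255,0,0,0.002,0,0,0],[255,0,0,0.002,0,0,0]]])

```text
clock: 49.48
tcp_pos: [0.445, 0.2121, 0.1499]
orientation: [0.001, 0.0, 1.0, 0.0]
wrist_force: [-7.9, -1.6, 19.5]
finger_gap: -0.0001
grip_force: 10.1
```

Request:
drive_tool(deltas=[[[255,0,0,-0.02,0,0,0],[255,0,0,-0.06,0,0,0],[255,0.006,-0.06,-0.06,0,0,0],[255,0.006,-0.12,-0.06,0,0,0],[255,0.006,-0.162,-0.06,0,0,0],[255,0.006,-0.162,-0.06,0,0,0],[255,0.006,-0.162,-0.06,0,0,0]]])

```text
clock: 50.35
tcp_pos: [0.4392, 0.05, 0.2073]
orientation: [0.0, 0.001, 1.0, 0.0]
wrist_force: [-0.0, -0.6, -0.6]
finger_gap: -0.0001
grip_force: 0.0
```

```bash
python3 -c "
from h import *
p,d=read_camera('top');C=cloud('top',d)
k=(C[...,0]>.41)&(C[...,0]<.6)&(C[...,1]>.14)&(C[...,1]<.30)&(C[...,2]>.11)&(C[...,2]<.2);q=C[k];print(k.sum(),np.linalg.lstsq(np.c_[q[:,:2],np.ones(len(q))],q[:,2],rcond=None)[0],np.median(q[:,2]))
s,ds=read_camera('side');cv2.imwrite('pics/s10.png',cv2.resize(s[90:290,150:350],None,fx=3,fy=3)[:,:,::-1])
gm=((s[...,1]>s[...,0].astype(int)+60)&(s[...,1]>s[...,2].astype(int)+50));gm[:180]=0;gm[240:]=0;v,u=np.nonzero(gm);print(u.mean(),v.mean(),len(u),onz('side',u.mean(),v.mean(),.156))
"
```

```text
4421 [ 1.46159927e-04 -3.19408014e-03  1.51709860e-01] 0.15105989401464948
251.2 207.13333333333333 15 [0.44662095 0.04363983 0.156     ]
```

View pics/s10.png

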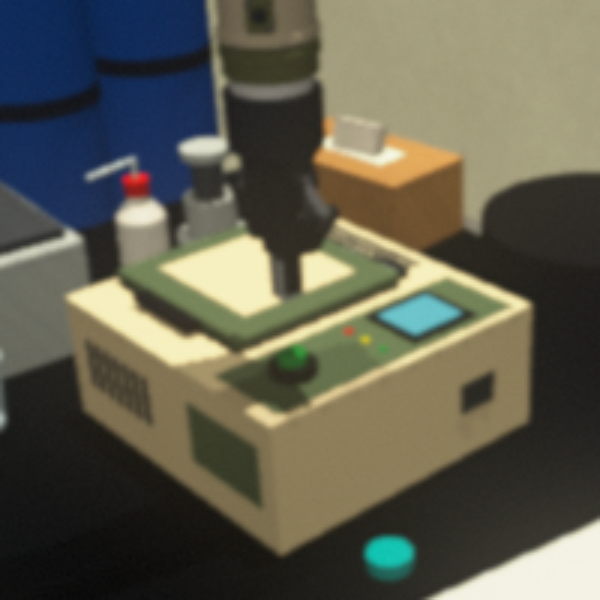

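Request:
drive_tool(deltas=[[[255,0.001,0,0.03,0,0,0],[255,0.001,0,0.045,0,0,0],[255,0.001,0,0.05,0,0,0],[255,0.001,0,0.053,0,0,0],[255,0.001,0,0.053,0,0,0]]])

```text
clock: 51.08
tcp_pos: [0.4382, 0.0502, 0.1548]
orientation: [0.0, 0.0, 1.0, 0.0]
wrist_force: [-1.1, 1.9, 1.2]
finger_gap: 0.0006
grip_force: 1.0
```

Request:
drive_tool(deltas=[[[255,0,0,0.003,0,0,0],[255,0,0,0.005,0,0,0],[255,0,0,0.006,0,0,0],[255,0,0,0.006,0,0,0]]])

```text
clock: 51.58
tcp_pos: [0.4386, 0.05, 0.1499]
orientation: [0.001, 0.0, 1.0, 0.0]
wrist_force: [-4.1, 1.9, 13.5]
finger_gap: -0.0
grip_force: 6.8
```

Request:
drive_tool(deltas=[[[255,0,0,0.001,0,0,0],[255,0,0,0.001,0,0,0]]])

```text
clock: 51.82
tcp_pos: [0.4387, 0.05, 0.1498]
orientation: [0.001, 0.0, 1.0, 0.0]
wrist_force: [-6.4, 1.8, 21.4]
finger_gap: 0.0005
grip_force: 10.3
```

Request:
drive_tool(deltas=[[[255,0,0,-0.02,0,0,0],[255,0,0,-0.06,0,0,0],[255,0,-0.06,-0.1,0,0,0],[255,0,-0.12,-0.1,0,0,0],[255,0,-0.18,-0.1,0,0,0],[255,0,-0.22,-0.1,0,0,0],[255,0,-0.22,-0.1,0,0,0]]])

```text
clock: 52.7
tcp_pos: [0.438, -0.1733, 0.2468]
orientation: [0.0, 0.003, 1.0, -0.0]
wrist_force: [-0.6, -0.0, 0.7]
finger_gap: 0.0005
grip_force: 0.0
```

```bash
python3 -c "
from h import *
p,d=save('top','t11.png');C=cloud('top',d)
print(C[225:228,258:261,2].mean(), np.median(C[190:220,180:215,2]))
"
```

```text
0.15663207882717145 0.15150696050895496
```

View pics/t11.png

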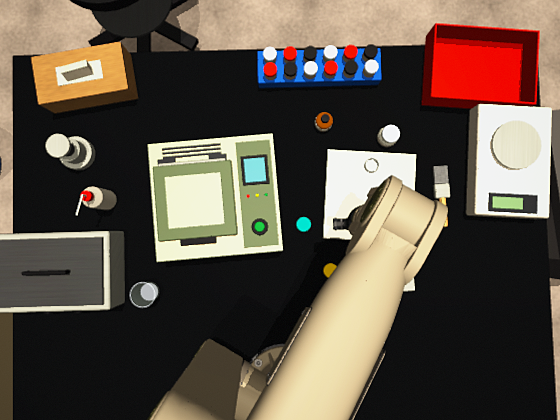

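```bash
python3 -c "
from workcell import *
print(hand_in())"
```

```text
the job is handed in; nothing more can be done
None
```

Job handed in at about 53 s: blue drift monitor at the bottom, then the beige, ochre, grey-brown and red-brown samples, red check standard on top. The blue disc's place was inferred from stack height, since the camera could not see it there. The lid was then lowered gently shut, and the start button pressed to its stop (about 6 mm, judged from tool height and force) and let go.

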